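# Dock and latch the banana display tray

### The arm

A 7-joint arm with a two-finger parallel gripper is mounted at the origin on the work surface. World frame = base frame: x ahead of the robot, y to its left, z up, the work surface at z = 0. Lengths are in m, angles in rad, forces in N, time in s.
With the tool pointing down it reaches from about 0.4 to 0.875 m from the base axis. Payload 19.3 kg.
Tool frame: the origin (TCP) lies at the very end of the fingers, on their centre line; the grasp point (between the pads) lies bot.grasp_offset behind it (bot.grasp_offset is the distance from the TCP to the grasp point, in m); z points along the fingers, y is the direction in which the jaws open and shut (so a half turn about z gives the same grasp; the last joint's range is limited). The gripper opens to 85 mm and grips with 20 to 120 N. Pads are 22 mm wide; open, the fingers measure 114 mm over their backs; the gripper's body (76 mm by 85 mm) begins 54 mm behind the grasp point. The pads swing forward as they close: fully open they stand 13 mm farther back than shut.
Start: joints at [1.129, 0.521, -0.036, 1.599, 0.021, 1.021, -0.113], TCP at [0.227, -0.582, 0.231] pointing down, gripper open.
Joint ranges: [-2.91, 2.91], [-0.3, 2.13], [-1.5, 1.42], [0.17, 2.43], [-1.26, 4.41], [0.16, 1.93], [-2.52, 2.52]. Speed limits (rad/s): [1.89, 1.89, 2.39, 2.39, 3.01, 3.01, 3.01].

### API

Orientations are given as [roll, pitch, yaw] about the fixed x, y, z axes, in that order (R = Rz(yaw) Ry(pitch) Rx(roll)).
In Python, from workcell import bot gives the robot as it stands. The module is installed in compiled form; this text tells all that it offers.
- The arm moves only by the shell command python3 -m handwheel 'ROWS' [OPENING] [FORCE]. ROWS is JSON, a list of rows, each a list of 6 numbers: the shift along the tool's x, y, z as a fraction of full scale, then the turn, a rotation vector about the tool's x, y, z as a fraction of full scale. In form: [[x, y, z, rx, ry, rz], ...]. A call has 1 to 8 rows; each row shifts and turns the commanded pose from where the row before left it, along the tool's axes as they then stand; what a row does not reach is not made up. Full scale, the value 1, is 0.025 m for a shift and 360 degrees for a turn. A row lasts 1/8 s, in which the tool goes at most 62.5 mm and 10.7 degrees, less where a joint would pass 70% of its speed; a pose out of reach is approached as far as the arm can. A call with a number of a shift or a turn outside -1 to 1 is refused whole. A call with a gripper value outside its range is refused whole. OPENING is the closure, from -1 (fully open) to 1 (shut), set as the call begins (- or left out, the last holds). The fingers move at their own pace and stop on an object; FORCE is the grip in N (left out, the last holds). Time passes only in rows, so rows that do not move let the fingers close. It gives the time, the measured TCP pose, the force and the opening at its end, in the units of the state.
- bot.observe(): the state, without advancing time (a new reading comes with each control period).
- bot.grab_frame(name): name is "scene" or "top" or "wrist"; returns a dict with "pixels" (420x560x3 uint8, blue, green, red), "vertical_fov" (degrees; the focal length in pixels is half the picture's height over the tangent of half this angle, whatever the lens; pixels are square), "cx", "cy" (the principal point, pixels), "R" (3x3) and "t" (3): a world point X has camera coordinates R X + t. Camera axes: x right, y down, z forward; pixel columns grow to the right and rows downward; lengths in m; the calibration is good to about 2 mm. A picture is of the moment at which its call begins. There is no depth.
- bot.job_done(): hands the job in, once; it reports no verdict.
Trained networks look in a picture, given as the dict that the camera call returned (one of the last four; its "shot" number tells which), for a name from the list of things; names that differ only in an ending like _2 or _b are one class to them, and where a whole thing is asked for, a point or a joint stands for the part that bears it (a point fixed in the world has none). Each returns a list of dicts, best first, with "score" (0 to 1); they miss things now and then, are a little off and sometimes report something else, mostly with a low value. They report only what shows in the picture. A call takes as long as a camera call.
- bot.trace(picture, thing): "region" (420x560 bool, what is visible of it) and "point" ([column, row] in pixels, amid what is visible of it).
The state is a dict: "clock": time; "qpos": joint angles; "qd": joint speeds; "joint_efforts": joint torques, N m; "position": TCP position; "tool_rot": TCP orientation; "force": force on the tool from outside, world axes, zero at the start; "moment": the same for the moment, N m; "grip_width": finger opening in m.
Only numpy, scipy, OpenCV 4.12 (cv2) and the standard library are available. Lean on these libraries where they do the work, as an engineer would, in place of code of your own. Each camera call takes 0.05 s, during which the arm holds its last target.

### The job

Push the yellow tray of bananas with your fingertips along its blue guides until it is fully home against the back stop, then push the red-handled toggle lever over its centre so that it snaps shut and its foot drops in front of the black ear on the tray. Only push: do not lift or tip the tray, leave everything else on the counter where it is, and finish clear of everything.

Things in the scene. Friction and masses are not known exactly. Their poses are not given: they have to be found in the camera images.
- dock: Blue dock fixed to the counter, open towards the robot. Origin on the counter, where the centre of the tray's underside is when the tray is fully home; +x is the push direction, +y is left (the lever's side). Two guides 30 mm high, inner faces at y = +-106 mm, run from x = -130 to +86 mm; the back stop, 45 mm high, has its face at x = +70 mm.
- tray: Loose yellow tray of bananas, 0.35 to 0.7 kg, between the guides: 140 mm in x, 200 in y, rim 50 high, bananas up to 67; origin at the centre of its underside, axes like the dock's. It starts 40 to 75 mm short of home (home: x = 0 in the dock's frame). A black ear, 14 x 16 mm, 14 mm above the rim, is at x = +27, y = +96 mm; the lever's foot drops in front of it only when the tray is home.
- tray_front (a point): Centre of the tray's front wall (the outer face that looks to the robot), 25 mm above the counter: x = -70 mm in the tray's frame. The place to push.
- latch (a joint): Angle of the toggle lever. 0: open, the handle leans 0.6 rad outwards (dock's +y, away from the tray). 1.2: shut, it leans 0.6 rad inwards over the tray's left rim and the rubber foot stands in front of the ear. The hinge runs along the dock's x; a spring drives it from the upright centre (0.6) to either end; flipping takes about 2 N at the tip.
- latch_pivot (a point): Hinge of the lever, on a dark steel post outside the left guide: x = +8, y = +148 mm in the dock's frame, 66 mm above the counter.
- latch_knob (a point): Centre of the rounded end of the lever's red grip (22 mm thick, 50 mm long), 90 mm from the hinge; 140 mm above the counter when open or shut, 156 mm when upright. Moves with the lever: its dock y goes from +199 mm (open) to +97 mm (shut). The space outside it (+y) is free for 80 mm at its height.
- tape_roll: roll of tan packing tape lying flat, 100 mm across, 30 mm high; origin at the centre of its underside. Leave alone.
- mango: yellow mango standing on its flat end, 86 mm across, 80 mm high; origin at the centre of its underside. Leave alone.
- spray: pale clear bottle with a blue cap, 60 mm across, 160 mm high; origin at the centre of its underside. Leave alone.
- banana_hand: loose hand of four green bananas lying flat, about 180 mm long and 40 mm high, brown stem at one end; origin near the stem end, at table height. Leave alone.
- mug: blue mug, 76 mm across plus handle, 85 mm high; origin at the centre of its underside. Leave alone.
- bowl: red plastic bowl, 150 mm across, 60 mm high; origin at the centre of its underside. Leave alone.

How it is judged:
By the outcome, as a careful person would: the job done as asked, in the order asked, and still so for the second after the job is handed in, with the robot touching nothing.
It also fails if it takes over 45 s, if anything falls off the work surface, if the arm or the gripper's body presses on something with over 40 N, if the wrist force passes 120 N, or if a joint passes its speed limit or range.

## Working session

There is one attempt and no reset: what is moved stays moved. The work goes in short steps, Python scripts to look and compute and a shell command to move; the robot and the scene stay as the last step left them, time stands still between calls to the robot, and variables do not carry over. Pictures are saved under pics/ and viewed, and the job is handed in when it is done.

```bash
mkdir -p pics
python3 - <<'E'
from workcell import bot
import cv2,numpy as np
s=bot.observe();print(s,bot.grasp_offset)
for n in("scene","top"):
    f=bot.grab_frame(n);cv2.imwrite(f"pics/{n}1.png",f["pixels"])
    print(n,f["vertical_fov"],f["cx"],f["cy"],np.round(f["R"],3).tolist(),np.round(f["t"],3).tolist())
E
```

```text
{'clock': 0.0, 'qpos': array([ 1.12880417,  0.52200802, -0.03634078,  1.60004025,  0.02119914,
        1.0211192 , -0.11278969]), 'qd': array([ 0.00080285,  0.00060862,  0.00060134,  0.00246895, -0.00118357,
       -0.00057251,  0.00038546]), 'joint_efforts': array([ 1.27538580e-03, -9.27122927e+01,  1.98049307e+00, -3.69928086e+01,
        1.80504424e-02,  8.26178351e-03,  8.40428152e-05]), 'position': array([ 0.22689178, -0.58197055,  0.23071778]), 'tool_rot': array([-3.14040550e+00,  7.96304590e-05,  3.71804272e-01]), 'force': array([-0.68010527,  1.51843587, -0.86407302]), 'moment': array([ 0.05791184,  0.03227294, -0.0369761 ]), 'grip_width': 0.08541992977065833} 0.0187
scene 56.99004037663357 274.9582229988369 206.21940945836852 [[0.6, 0.8, 0.006], [0.674, -0.501, -0.543], [-0.431, 0.33, -0.84]] [-0.279, -0.265, 1.486]
top 54.10525226555082 279.7382783434444 203.200859760734 [[-0.011, -1.0, -0.009], [-0.993, 0.012, -0.119], [0.119, 0.007, -0.993]] [0.029, 0.488, 1.321]
```

View pics/scene1.png

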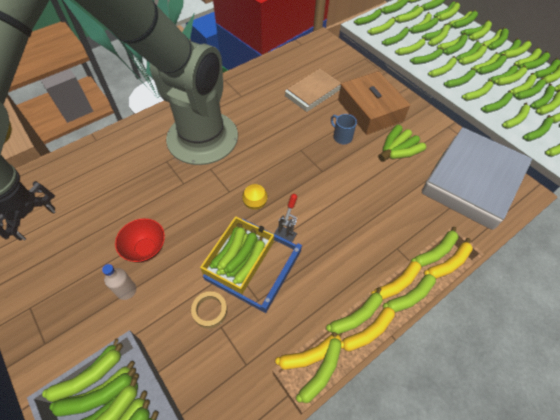

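View pics/top1.png

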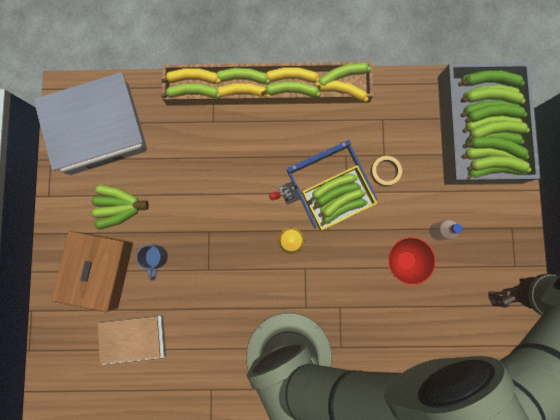

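The top view shows the tray at about (340,198), the lever knob at (274,196), the mango at (291,240), and the tape at (387,170). I'll zoom in for the dock corners.

Run:
```python
import cv2
a=cv2.imread("pics/top1.png")[130:255,260:410];cv2.imwrite("pics/topz.png",cv2.resize(a,None,fx=4.8,fy=4.8,interpolation=cv2.INTER_CUBIC))
a=cv2.imread("pics/scene1.png")[175:325,185:315];cv2.imwrite("pics/scz.png",cv2.resize(a,None,fx=4,fy=4,interpolation=cv2.INTER_CUBIC))
```

```text
(no output)
```

View pics/topz.png

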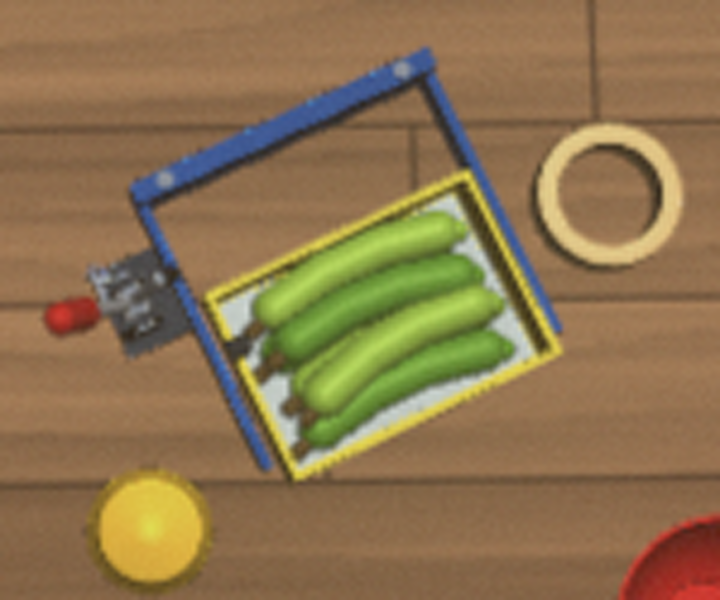

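View pics/scz.png

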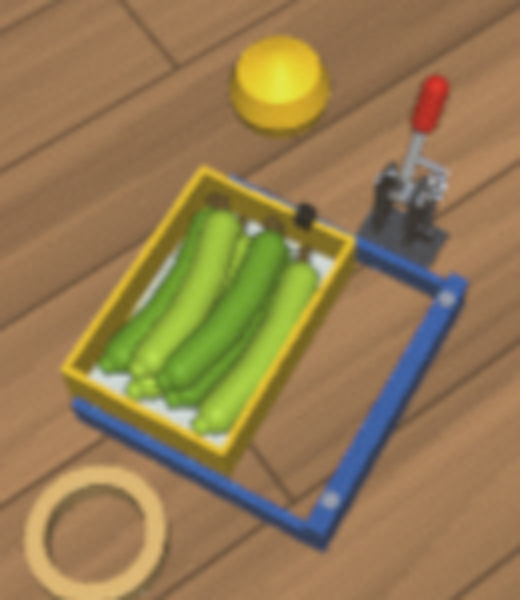

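```bash
cat > fit.py <<'E'
import numpy as np,sys
from workcell import bot
def proj(f,X):
    c=np.asarray(X)@np.array(f["R"]).T+f["t"];fl=210/np.tan(np.radians(f["vertical_fov"])/2)
    return c[...,:2]/c[...,2:]*fl+[f["cx"],f["cy"]]
def d2w(p,X):
    X=np.asarray(X,float);c,s=np.cos(p[2]),np.sin(p[2])
    return np.stack([p[0]+c*X[...,0]-s*X[...,1],p[1]+s*X[...,0]+c*X[...,1],X[...,2]],-1)
E
python3 - <<'E'
from fit import *
from scipy.optimize import least_squares
ft=bot.grab_frame("top");fs=bot.grab_frame("scene")
tz=lambda a:np.array(a)/4.8+[260,130]-.4
sz=lambda a:np.array(a)/4.+[185,175]-.4
trim=tz([(294,480),(562,350),(468,172),(206,293)]); srim=sz([(203,168),(68,368),(225,460),(352,240)])
R=[[-.07,.1,.05],[-.07,-.1,.05],[.07,-.1,.05],[.07,.1,.05]]
def res(p):
    dock=p[:3]; g=p[6];bt=p[7]
    T=[*d2w(dock,[p[3],p[4],0])[:2],dock[2]+p[5]]
    r=[proj(ft,d2w(T,R))-trim,proj(fs,d2w(T,R))-srim,
     proj(ft,d2w(dock,[[-.13,.106+g/2,.03],[-.13,-.106-g/2,.03],[.07+bt,.106+g,.045],[.07+bt,-.106-g,.045],[.008,.199,.14]]))-tz([(267,468),(558,332),(131,187),(430,48),(62,317)]),
     proj(fs,d2w(dock,[[.07+bt,.106+g,.045],[.07+bt,-.106-g,.045],[.008,.199,.14]]))-sz([(465,280),(322,535),(435,88)])]
    return np.concatenate([a.ravel() for a in r]+[[10*p[5],(g-.012)*100,(bt-.016)*100]])
s=least_squares(res,[.55,-.1,.4,-.06,0,0,.01,.016],x_scale=[.1,.1,.1,.05,.01,.05,.01,.01],loss='soft_l1')
print(s.x.round(4));print(res(s.x)[:-3].reshape(-1,2).round(1))
np.save("p.npy",s.x)
p=s.x
T=[*d2w(p[:3],[p[3],p[4],0])[:2],p[2]]
print("tray",T,"front",d2w(p,[p[3]-.07,0,.025]),"home front",d2w(p,[-.07,0,.025]),"pivot",d2w(p,[.008,.148,.066]),"knob",d2w(p,[.008,.199,.14]),"shut",d2w(p,[.008,.097,.14]))
for n in("mango","spray","bowl","tape_roll"):
    for f in(ft,):
        r=bot.trace(f,n)
        if r:
            u=r[0]["point"];print(n,r[0]["score"],u)
E
```

```text
[ 0.5725 -0.1394  0.4258 -0.0741  0.      0.009   0.0076  0.0135]
[[ 0.4 -0. ]
 [ 0.3  0.3]
 [ 0.2 -1.1]
 [-0.3 -0.1]
 [ 0.2 -0.5]
 [-1.5  0.5]
 [ 0.1 -1. ]
 [ 1.5 -0.2]
 [ 0.6 -0. ]
 [ 0.4 -0. ]
 [ 0.1 -0.3]
 [ 0.1 -0. ]
 [-0.3  0.3]
 [ 0.6 -0.4]
 [-0.2 -0.4]
 [ 0.4  0.3]]
tray [np.float64(0.5049686294715562), np.float64(-0.16996506456171903), np.float64(0.4257640460282362)] front [ 0.44123204 -0.19890723  0.025     ] home front [ 0.50872474 -0.16829902  0.025     ] pivot [ 0.5186347  -0.00129664  0.066     ] knob [0.49757084 0.04515025 0.14      ] shut [ 0.53969855 -0.04774354  0.14      ]
mango 0.93 [289.7, 240.7]
spray 0.84 [442.3, 231.7]
bowl 0.94 [410.9, 262.7]
tape_roll 0.59 [384.1, 178.5]
```

Run:
```python
from fit import *
ft=bot.grab_frame("top");p=np.load("p.npy")
def back(u,z):
    fl=210/np.tan(np.radians(ft["vertical_fov"])/2);R=np.array(ft["R"])
    d=R.T@np.array([(u[0]-ft["cx"])/fl,(u[1]-ft["cy"])/fl,1]);o=-R.T@ft["t"];return o+d*(z-o[2])/d[2]
for n,u,z in [("mango",(290,240.7),.04),("spray",(456,229),.16),("bowl",(411,262),.05),("tape",(387,170),.03)]:
    w=back(u,z);c,s=np.cos(p[2]),np.sin(p[2]);d=w[:2]-p[:2];print(n,w.round(3),"dock",round(c*d[0]+s*d[1],3),round(-s*d[0]+c*d[1],3))
s=bot.observe();P=s["position"];d=P[:2]-p[:2];print("tcp dock",c*d[0]+s_ if False else (np.cos(p[2])*d[0]+np.sin(p[2])*d[1]),-np.sin(p[2])*d[0]+np.cos(p[2])*d[1],s["tool_rot"],p[2])
```

```text
mango [ 0.365 -0.008  0.04 ] dock -0.135 0.205
spray [ 0.391 -0.493  0.16 ] dock -0.312 -0.247
bowl [ 0.293 -0.39   0.05 ] dock -0.358 -0.113
tape [ 0.595 -0.332  0.03 ] dock -0.059 -0.185
tcp dock -0.49754465745273324 -0.2606459128675905 [-3.14144658e+00  1.62854956e-05  3.71774422e-01] 0.4257640460282362
```

```bash
python3 -m handwheel '[[0.85,-0.74,0,0,0,-0.0086],[0.85,-0.74,0,0,0,0],[0.85,-0.74,0,0,0,0],[0.85,-0.74,0,0,0,0],[0.85,-0.74,0,0,0,0],[0.85,-0.74,0,0,0,0],[0.85,-0.74,0,0,0,0],[0,0,0,0,0,0]]' -1
cat > st.py <<'E'
from fit import *
p=np.load("p.npy");s=bot.observe();d=s["position"][:2]-p[:2]
print("t",s["clock"],"dock",(np.cos(p[2])*d[0]+np.sin(p[2])*d[1]).round(4),(-np.sin(p[2])*d[0]+np.cos(p[2])*d[1]).round(4),s["position"][2].round(4),"rot",s["tool_rot"].round(4),"yawerr",(s["tool_rot"][2]-p[2]).round(4),"F",s["force"].round(1),"q",s["qpos"].round(2),s["grip_width"])
E
python3 st.py
```

```text
clock: 1.45
position: [0.3114, -0.4022, 0.2316]
tool_rot: [3.142, -0.0, 0.428]
force: [-0.0, 0.3, 1.1]
grip_width: 0.0852
t 1.45 dock -0.3463 -0.1315 0.2316 rot [ 3.1415e+00 -5.0000e-04  4.2840e-01] yawerr 0.0027 F [-0.   0.3  1.1] q [ 0.88  0.34 -0.1   1.9   0.04  0.91 -0.39] 0.08523516192279346
```

```bash
python3 -m handwheel '[[0.84,-0.75,0,0,0,0],[0.84,-0.75,0,0,0,0],[0.84,-0.75,0,0,0,0],[0.84,-0.75,0,0,0,0],[0.84,-0.75,0,0,0,0],[0.84,-0.75,0,0,0,0],[0.84,-0.75,0,0,0,0],[0,0,0,0,0,0]]' && python3 st.py
```

```text
clock: 2.45
position: [0.3908, -0.2225, 0.2314]
tool_rot: [3.141, -0.0, 0.428]
force: [0.1, -0.5, -0.3]
grip_width: 0.0854
t 2.45 dock -0.1998 -0.0007 0.2314 rot [ 3.1415e+00 -5.0000e-04  4.2790e-01] yawerr 0.0022 F [ 0.1 -0.5 -0.3] q [ 0.56  0.25 -0.2   2.03  0.07  0.87 -0.83] 0.08536494837969652
```

```bash
python3 -m handwheel '[[0,0,1,0,0,0],[0,0,1,0,0,0],[0,0,1,0,0,0],[0,0,1,0,0,0],[0,0,1,0,0,0],[0,0,1,0,0,0],[0,0,1,0,0,0],[0,0,1,0,0,0]]' && python3 -m handwheel '[[0,0,0.4,0,0,0],[0,0,0,0,0,0]]' && python3 st.py
python3 - <<'E'
from workcell import bot
import cv2
a=[cv2.resize(bot.grab_frame(n)["pixels"][y:y+150,x:x+130],(390,450),interpolation=cv2.INTER_CUBIC) for n,y,x in(("scene",165,190),("top",120,265))]
cv2.imwrite("pics/a2.png",cv2.hconcat(a))
E
```

```text
clock: 3.45
position: [0.3898, -0.2247, 0.0304]
tool_rot: [3.141, 0.0, 0.425]
force: [0.3, -0.2, -0.2]
grip_width: 0.0851
clock: 3.7
position: [0.3897, -0.2238, 0.0211]
tool_rot: [-3.141, 0.001, 0.425]
force: [1.3, 0.8, -0.7]
grip_width: 0.0851
t 3.7 dock -0.2013 -0.0014 0.0211 rot [-3.1411e+00  8.0000e-04  4.2520e-01] yawerr -0.0005 F [ 1.3  0.8 -0.7] q [ 0.48  0.63 -0.11  2.18  0.2   0.34 -0.95] 0.08509258538987646
```

View pics/a2.png

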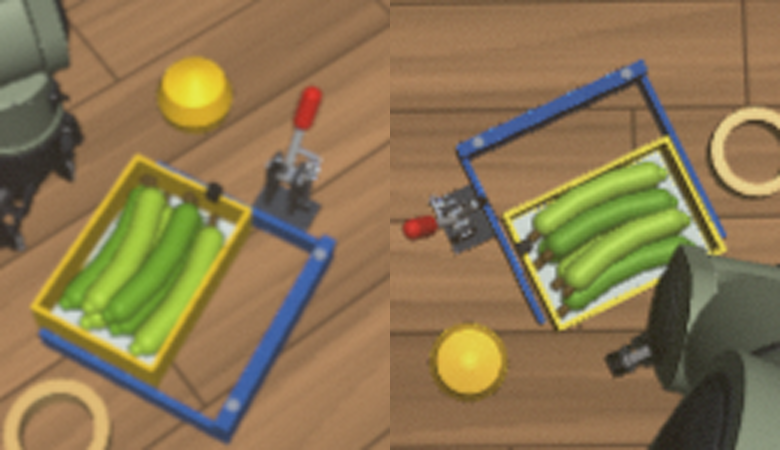

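```bash
python3 -m handwheel '[[0.6,0,0,0,0,0],[0.6,0,0,0,0,0],[0.4,0,0,0,0,0],[0.3,0,0,0,0,0],[0.3,0,0,0,0,0],[0.3,0,0,0,0,0]]' && python3 st.py
python3 -m handwheel '[[0.3,0,0,0,0,0],[0.3,0,0,0,0,0],[0.3,0,0,0,0,0],[0.3,0,0,0,0,0],[0,0,0,0,0,0]]' && python3 st.py
python3 - <<'E'
from workcell import bot
import cv2
a=[cv2.resize(bot.grab_frame(n)["pixels"][y:y+150,x:x+130],(390,450),interpolation=cv2.INTER_CUBIC) for n,y,x in(("scene",165,190),("top",120,265))]
cv2.imwrite("pics/a3.png",cv2.hconcat(a))
E
```

```text
clock: 4.55
position: [0.4463, -0.1977, 0.0212]
tool_rot: [-3.141, 0.002, 0.425]
force: [-5.5, -3.0, 3.9]
grip_width: 0.0855
t 4.55 dock -0.139 -0.001 0.0212 rot [-3.141e+00  1.800e-03  4.251e-01] yawerr -0.0006 F [-5.5 -3.   3.9] q [ 0.38  0.66 -0.11  2.09  0.18  0.41 -1.02] 0.08552016615190004
clock: 5.18
position: [0.4746, -0.1849, 0.0212]
tool_rot: [-3.142, 0.0, 0.426]
force: [0.0, -0.8, -0.1]
grip_width: 0.085
t 5.175 dock -0.108 -0.001 0.0212 rot [-3.1416  0.      0.4261] yawerr 0.0004 F [ 0.  -0.8 -0.1] q [ 0.34  0.68 -0.11  2.03  0.17  0.44 -1.05] 0.08500994845526899
```

View pics/a3.png

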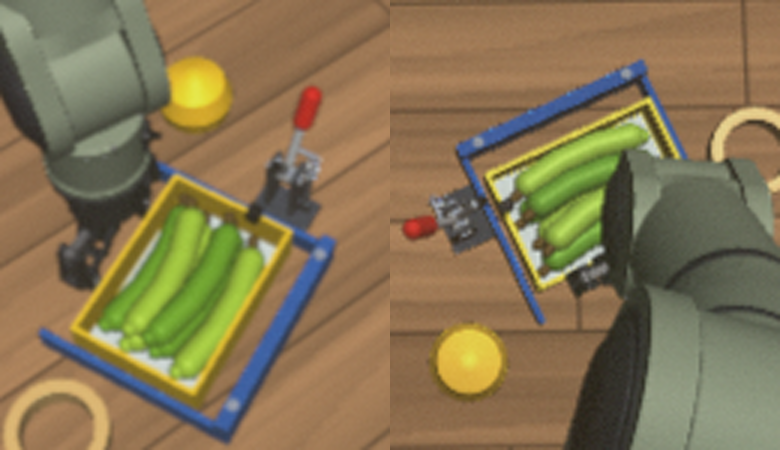

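The tray is sliding squarely with about 25 mm to go. I'll creep until the force rises.

```bash
python3 -m handwheel '[[0.2,0,0,0,0,0],[0.2,0,0,0,0,0],[0.2,0,0,0,0,0],[0.2,0,0,0,0,0]]' && python3 st.py
python3 -m handwheel '[[0.06,0,0,0,0,0],[0.06,0,0,0,0,0]]' && python3 st.py
```

```text
clock: 5.78
position: [0.4928, -0.1767, 0.0212]
tool_rot: [-3.141, 0.0, 0.426]
force: [-2.9, -1.1, -0.6]
grip_width: 0.0855
t 5.775 dock -0.088 -0.001 0.0212 rot [-3.1415e+00  1.0000e-04  4.2590e-01] yawerr 0.0001 F [-2.9 -1.1 -0.6] q [ 0.31  0.69 -0.11  2.    0.16  0.46 -1.06] 0.0855204451736077
clock: 6.02
position: [0.4951, -0.1756, 0.0213]
tool_rot: [-3.141, 0.0, 0.426]
force: [-2.8, -1.3, 0.4]
grip_width: 0.0857
t 6.025 dock -0.0855 -0.001 0.0213 rot [-3.1414e+00  4.0000e-04  4.2580e-01] yawerr 0.0 F [-2.8 -1.3  0.4] q [ 0.31  0.69 -0.11  1.99  0.16  0.47 -1.07] 0.08573275408313395
```

```bash
for i in 1; do python3 -m handwheel '[[0.06,0,0,0,0,0],[0.06,0,0,0,0,0]]' && python3 st.py; done
python3 -m handwheel '[[0.06,0,0,0,0,0]]' && python3 st.py
```

```text
clock: 6.28
position: [0.4981, -0.1744, 0.0213]
tool_rot: [-3.142, -0.0, 0.426]
force: [-2.9, -0.9, -1.8]
grip_width: 0.0851
t 6.275 dock -0.0822 -0.0011 0.0213 rot [-3.1416e+00 -1.0000e-04  4.2560e-01] yawerr -0.0001 F [-2.9 -0.9 -1.8] q [ 0.31  0.69 -0.11  1.99  0.16  0.47 -1.07] 0.08512780092630498
clock: 6.4
position: [0.4994, -0.1737, 0.0213]
tool_rot: [-3.142, -0.0, 0.426]
force: [-2.1, -1.6, -2.0]
grip_width: 0.0851
t 6.4 dock -0.0807 -0.0011 0.0213 rot [-3.1416 -0.      0.4257] yawerr -0.0 F [-2.1 -1.6 -2. ] q [ 0.31  0.7  -0.11  1.98  0.16  0.47 -1.07] 0.08507532552326505
```

```bash
python3 -m handwheel '[[0.05,0,0,0,0,0]]' && python3 st.py;python3 -m handwheel '[[0.05,0,0,0,0,0]]' && python3 st.py; python3 -m handwheel '[[0.05,0,0,0,0,0]]' && python3 st.py
python3 - <<'E'
from workcell import bot
import cv2
a=[cv2.resize(bot.grab_frame(n)["pixels"][y:y+150,x:x+130],(390,450),interpolation=cv2.INTER_CUBIC) for n,y,x in(("scene",165,190),("top",120,265))]
cv2.imwrite("pics/a4.png",cv2.hconcat(a))
E
```

```text
clock: 6.52
position: [0.4998, -0.1736, 0.0212]
tool_rot: [-3.141, 0.001, 0.426]
force: [-9.0, -4.5, 5.2]
grip_width: 0.0854
t 6.525 dock -0.0804 -0.0011 0.0212 rot [-3.1413e+00  1.5000e-03  4.2560e-01] yawerr -0.0002 F [-9.  -4.5  5.2] q [ 0.3   0.7  -0.11  1.98  0.16  0.47 -1.07] 0.08542672454575755
clock: 6.65
position: [0.4998, -0.1736, 0.0212]
tool_rot: [-3.141, 0.003, 0.425]
force: [-17.0, -7.4, 9.5]
grip_width: 0.0853
t 6.65 dock -0.0803 -0.0012 0.0212 rot [-3.1409  0.0034  0.4251] yawerr -0.0007 F [-17.   -7.4   9.5] q [ 0.3   0.7  -0.11  1.98  0.16  0.48 -1.07] 0.08526715774600263
clock: 6.78
position: [0.4998, -0.1736, 0.0211]
tool_rot: [-3.14, 0.005, 0.425]
force: [-22.8, -10.2, 14.3]
grip_width: 0.0856
t 6.775 dock -0.0803 -0.0011 0.0211 rot [-3.1404  0.0054  0.4246] yawerr -0.0011 F [-22.8 -10.2  14.3] q [ 0.3   0.7  -0.11  1.98  0.16  0.48 -1.07] 0.08561693757233636
```

View pics/a4.png

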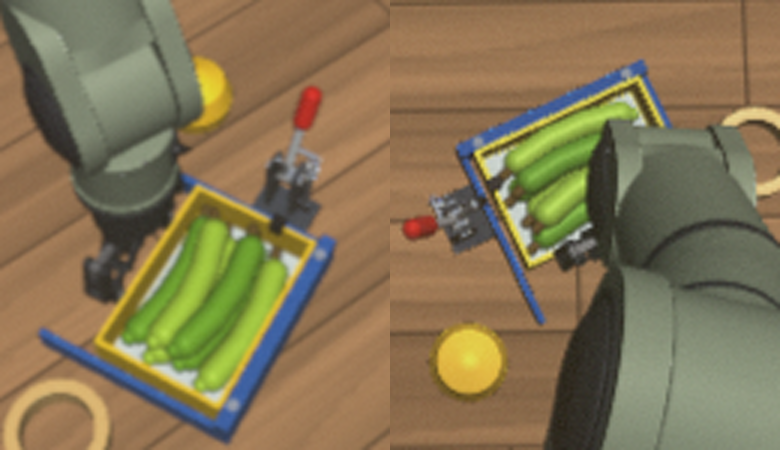

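The tray is home: the force jumped to about 25 N with no further travel, and the picture agrees. I'll back off and go up to the lever's outside.

```bash
python3 -m handwheel '[[-0.4,0,0,0,0,0],[-0.8,0,0,0,0,0],[-0.4,0,-0.4,0,0,0],[0,0,-1,0,0,0],[0,0,-1,0,0,0],[0,0,-1,0,0,0],[0,0,-1,0,0,0],[0,0,-1,0,0,0]]' && python3 -m handwheel '[[0,0,-1,0,0,0],[0,0,-1,0,0,0],[0,0,-1,0,0,0],[0,0,-1,0,0,0],[0,-0.8,0,0,0,0],[0,-0.8,0,0,0,0],[0,-0.8,0,0,0,0],[0,-0.8,0,0,0,0]]' 1 20 && python3 st.py
```

```text
clock: 7.88
position: [0.466, -0.189, 0.1579]
tool_rot: [3.141, -0.001, 0.426]
force: [0.9, 0.8, -0.9]
grip_width: 0.0853
clock: 8.88
position: [0.4324, -0.1144, 0.256]
tool_rot: [-3.141, 0.001, 0.426]
force: [0.2, -1.0, -0.1]
grip_width: 0.0002
t 8.875 dock -0.1173 0.0806 0.256 rot [-3.1412e+00  5.0000e-04  4.2630e-01] yawerr 0.0006 F [ 0.2 -1.  -0.1] q [ 0.32  0.21 -0.22  2.01  0.06  0.93 -1.08] 0.0002285946432144223
```

```bash
python3 -m handwheel '[[0.63,-0.84,0,0,0,0],[0.63,-0.84,0,0,0,0],[0.63,-0.84,0,0,0,0],[0.63,-0.84,0,0,0,0],[0.63,-0.84,0,0,0,0],[0.63,-0.84,0,0,0,0],[0.63,-0.84,0,0,0,0],[0.63,-0.84,0,0,0,0]]' && python3 -m handwheel '[[0,0,0,0,0,0]]' && python3 st.py
python3 - <<'E'
from workcell import bot
import cv2
a=[cv2.resize(bot.grab_frame(n)["pixels"][y:y+150,x:x+130],(390,450),interpolation=cv2.INTER_CUBIC) for n,y,x in(("scene",145,220),("top",120,235))]
cv2.imwrite("pics/a5.png",cv2.hconcat(a))
E
```

```text
clock: 9.88
position: [0.478, 0.0906, 0.2561]
tool_rot: [-3.141, 0.0, 0.426]
force: [-0.0, -0.6, 0.7]
grip_width: -0.0
clock: 10.0
position: [0.478, 0.0915, 0.256]
tool_rot: [-3.141, 0.0, 0.429]
force: [0.6, -0.2, 0.7]
grip_width: 0.0001
t 10.0 dock 0.0093 0.2493 0.256 rot [-3.1409e+00  2.0000e-04  4.2900e-01] yawerr 0.0032 F [ 0.6 -0.2  0.7] q [-0.03  0.29 -0.34  1.91  0.12  0.96 -1.57] 7.978619236794408e-05
```

View pics/a5.png

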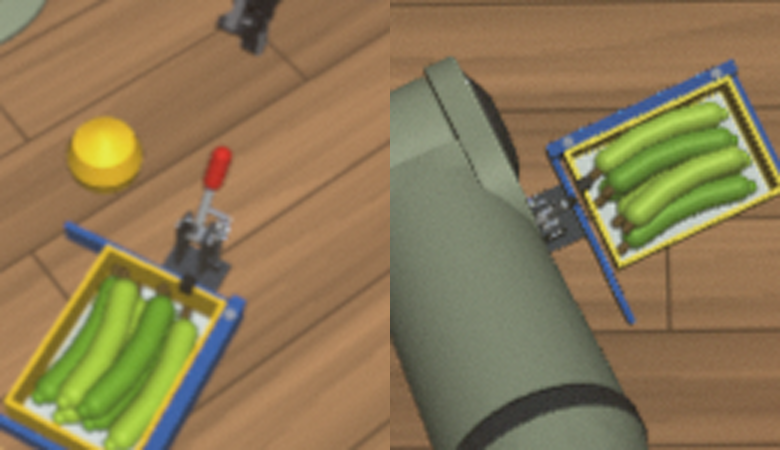

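```bash
python3 -m handwheel '[[0,0,0.9,0,0,0],[0,0,0.9,0,0,0],[0,0,0.9,0,0,0],[0,0,0.9,0,0,0],[0,0,0.9,0,0,0],[0,0,0.9,0,0,0],[0,0,0,0,0,0]]' && python3 st.py && python3 -m handwheel '[[0,0.4,0,0,0,0],[0,0.4,0,0,0,0],[0,0.4,0,0,0,0],[0,0.4,0,0,0,0],[0,0.3,0,0,0,0],[0,0.3,0,0,0,0]]' && python3 st.py
python3 - <<'E'
from workcell import bot
import cv2
a=[cv2.resize(bot.grab_frame(n)["pixels"][y:y+150,x:x+130],(390,450),interpolation=cv2.INTER_CUBIC) for n,y,x in(("scene",145,220),("top",120,235))]
cv2.imwrite("pics/a6.png",cv2.hconcat(a))
E
```

```text
clock: 10.98
position: [0.4776, 0.0884, 0.1204]
tool_rot: [-3.141, 0.003, 0.425]
force: [-0.3, 0.3, 0.4]
grip_width: 0.0
t 10.975 dock 0.0076 0.2466 0.1204 rot [-3.1412e+00  2.7000e-03  4.2510e-01] yawerr -0.0006 F [-0.3  0.3  0.4] q [-0.08  0.48 -0.29  2.04  0.23  0.65 -1.67] 1.5561503014890583e-05
clock: 11.72
position: [0.5017, 0.0391, 0.1219]
tool_rot: [-3.141, -0.001, 0.426]
force: [-9.4, 7.7, 30.5]
grip_width: 0.0003
t 11.725 dock 0.0093 0.1918 0.1219 rot [-3.1413e+00 -7.0000e-04  4.2590e-01] yawerr 0.0001 F [-9.4  7.7 30.5] q [ 0.03  0.5  -0.29  2.    0.22  0.67 -1.55] 0.00028889634544466795
```

View pics/a6.png

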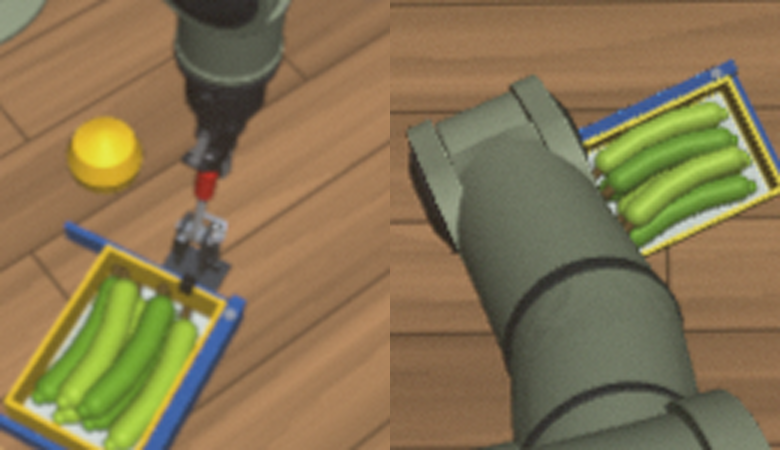

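The wrist reads 30 N upward, so the rising knob is wedging under the finger linkage. I'll back off, raise the tool, and push with only the tip.

```bash
python3 -m handwheel '[[0,-0.6,0,0,0,0],[0,-1,0,0,0,0],[0,-0.8,0,0,0,0],[0,0,-0.4,0,0,0],[0,0,-0.4,0,0,0],[0,0,0,0,0,0]]' && python3 st.py
python3 - <<'E'
from workcell import bot
import cv2
a=[cv2.resize(bot.grab_frame(n)["pixels"][y:y+100,x:x+87],(520,600),interpolation=cv2.INTER_CUBIC) for n,y,x in(("scene",145,240),)]
cv2.imwrite("pics/a7.png",cv2.hconcat(a))
E
```

```text
clock: 12.58
position: [0.4773, 0.0931, 0.1422]
tool_rot: [3.141, -0.002, 0.425]
force: [-0.1, -0.4, -0.9]
grip_width: 0.0
t 12.575 dock 0.0093 0.251 0.1422 rot [ 3.141e+00 -1.500e-03  4.246e-01] yawerr -0.0011 F [-0.1 -0.4 -0.9] q [-0.08  0.45 -0.31  2.03  0.21  0.69 -1.66] 1.3332232328044866e-05
```

View pics/a7.png

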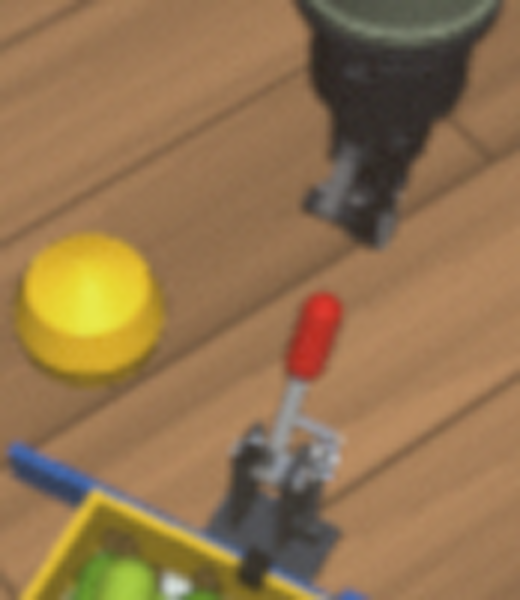

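The grip's thick side is facing the lever. I'll turn the tool 90° so that the slim flat side does the pushing.

```bash
python3 -m handwheel '[[0,0,0,0,0,-0.028],[0,0,0,0,0,-0.028],[0,0,0,0,0,-0.028],[0,0,0,0,0,-0.028],[0,0,0,0,0,-0.028],[0,0,0,0,0,-0.028],[0,0,0,0,0,-0.028],[0,0,0,0,0,-0.028]]' && python3 -m handwheel '[[0,0,0.2,0,0,-0.026],[0,0,0.2,0,0,0],[0,0,0,0,0,0]]' && python3 st.py
python3 - <<'E'
from workcell import bot
import cv2
a=[cv2.resize(bot.grab_frame(n)["pixels"][y:y+100,x:x+87],(520,600),interpolation=cv2.INTER_CUBIC) for n,y,x in(("scene",145,240),)]
cv2.imwrite("pics/a8.png",cv2.hconcat(a))
E
```

```text
clock: 13.62
position: [0.4766, 0.0932, 0.1411]
tool_rot: [-3.141, -0.0, 1.838]
force: [0.2, -1.2, -0.3]
grip_width: 0.0
clock: 14.0
position: [0.4763, 0.0934, 0.1308]
tool_rot: [-3.141, -0.0, 1.992]
force: [0.1, 0.4, -0.7]
grip_width: 0.0
t 14.0 dock 0.0086 0.2517 0.1308 rot [-3.1407e+00 -3.0000e-04  1.9924e+00] yawerr 1.5666 F [ 0.1  0.4 -0.7] q [ 0.21  0.53 -0.69  2.02  0.49  0.76 -0.36] 4.233725418078658e-05
```

View pics/a8.png

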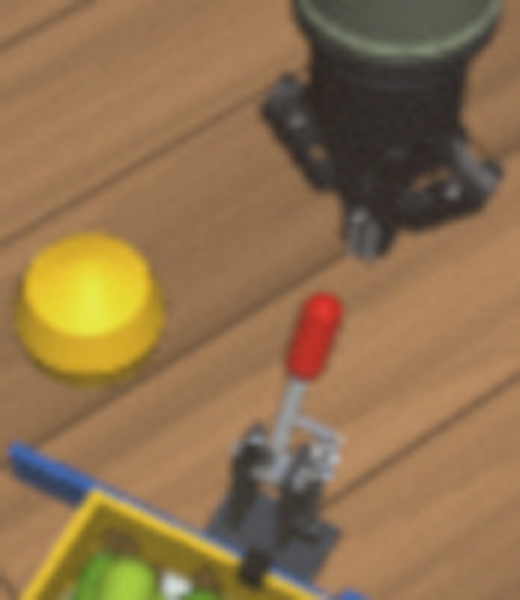

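```bash
python3 -m handwheel '[[-0.5,0,0,0,0,0],[-0.5,0,0,0,0,0],[-0.4,0,0,0,0,0],[-0.3,0,0,0,0,0],[-0.3,0,0,0,0,0]]' && python3 st.py && python3 -m handwheel '[[-0.3,0,0,0,0,0],[-0.3,0,0,0,0,0]]' && python3 st.py
python3 - <<'E'
from workcell import bot
import cv2
a=[cv2.resize(bot.grab_frame(n)["pixels"][y:y+100,x:x+87],(520,600),interpolation=cv2.INTER_CUBIC) for n,y,x in(("scene",145,240),)]
cv2.imwrite("pics/a9.png",cv2.hconcat(a))
E
```

```text
clock: 14.68
position: [0.4974, 0.0479, 0.1314]
tool_rot: [3.141, -0.0, 1.997]
force: [-1.2, 2.2, 1.5]
grip_width: 0.0
t 14.675 dock 0.009 0.2015 0.1314 rot [ 3.1414e+00 -2.0000e-04  1.9966e+00] yawerr 1.5708 F [-1.2  2.2  1.5] q [ 0.3   0.55 -0.69  1.99  0.49  0.77 -0.25] 3.097284737538239e-05
clock: 14.92
position: [0.5036, 0.034, 0.1313]
tool_rot: [-3.142, 0.0, 1.997]
force: [-1.2, 1.0, 1.1]
grip_width: -0.0001
t 14.925 dock 0.0089 0.1863 0.1313 rot [-3.1415e+00  1.0000e-04  1.9966e+00] yawerr 1.5708 F [-1.2  1.   1.1] q [ 0.33  0.55 -0.68  1.98  0.49  0.78 -0.22] -0.00014655232488824265
```

View pics/a9.png

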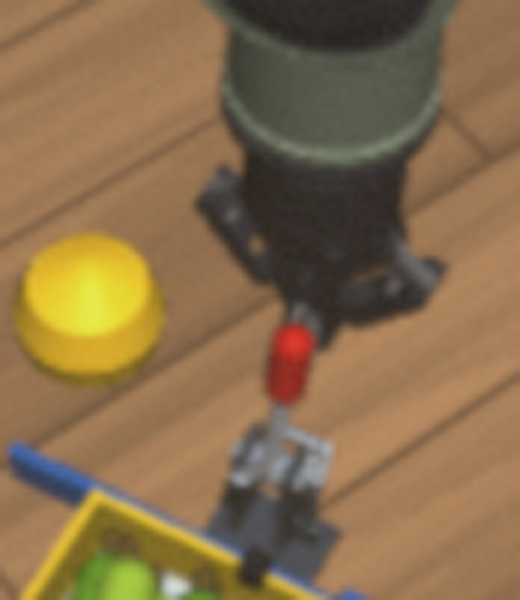

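Force is only about 2 N and the lever is following. I'll go on over centre.

```bash
python3 -m handwheel '[[-0.3,0,0,0,0,0],[-0.3,0,0,0,0,0]]' && python3 st.py && python3 -m handwheel '[[-0.3,0,0,0,0,0],[-0.2,0,0,0,0,0],[0,0,0,0,0,0]]' && python3 st.py
python3 - <<'E'
from workcell import bot
import cv2
a=[cv2.resize(bot.grab_frame(n)["pixels"][y:y+100,x:x+87],(520,600),interpolation=cv2.INTER_CUBIC) for n,y,x in(("scene",145,240),)]
cv2.imwrite("pics/a10.png",cv2.hconcat(a))
E
```

```text
clock: 15.22
position: [0.5098, 0.0203, 0.1313]
tool_rot: [-3.141, 0.0, 1.997]
force: [0.3, 0.8, 1.0]
grip_width: 0.0001
t 15.225 dock 0.0089 0.1714 0.1313 rot [-3.1415e+00  1.0000e-04  1.9967e+00] yawerr 1.5709 F [0.3 0.8 1. ] q [ 0.35  0.56 -0.68  1.96  0.49  0.79 -0.19] 0.00011296570048962686
clock: 15.6
position: [0.5148, 0.0091, 0.1312]
tool_rot: [-3.141, 0.0, 1.996]
force: [-0.1, 0.5, -1.6]
grip_width: 0.0001
t 15.6 dock 0.0088 0.159 0.1312 rot [-3.1415  0.      1.996 ] yawerr 1.5702 F [-0.1  0.5 -1.6] q [ 0.37  0.57 -0.68  1.95  0.49  0.79 -0.16] 6.72441300644345e-05
```

View pics/a10.png

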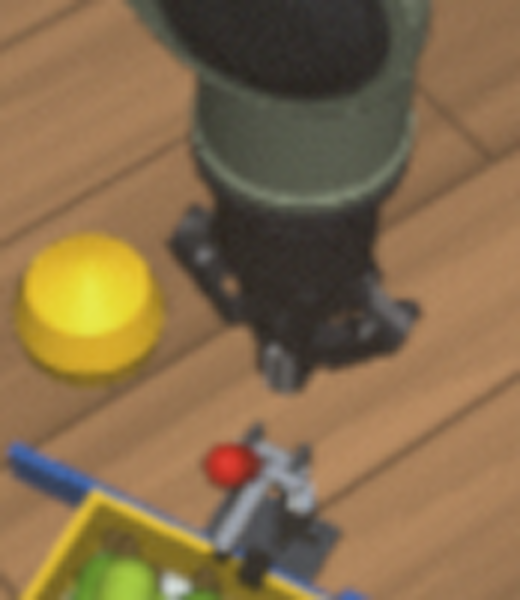

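It snapped over. Retreating out and up.

```bash
python3 -m handwheel '[[0.6,0,0,0,0,0],[0.8,0,0,0,0,0],[0.8,0,0,0,0,0],[0.4,0,-0.6,0,0,0],[0,0,-1,0,0,0],[0,0,-1,0,0,0],[0,0,-1,0,0,0],[0,0,-1,0,0,0]]' && python3 -m handwheel '[[1,0,-0.2,0,0,0],[1,0,0,0,0,0],[1,0,0,0,0,0],[1,0,0,0,0,0],[1,0,0,0,0,0],[0.5,0,0,0,0,0],[0,0,0,0,0,0]]' && python3 st.py
python3 - <<'E'
from fit import *
import cv2
p=np.load("p.npy");a=[]
R=[[-.07,.1,.05],[-.07,-.1,.05],[.07,-.1,.05],[.07,.1,.05]]
for n,y,x in(("scene",170,195),("top",120,265)):
    f=bot.grab_frame(n);im=cv2.resize(f["pixels"],None,fx=4,fy=4,interpolation=cv2.INTER_CUBIC)
    for X in R+[[.008,.097,.14]]:
        u=(proj(f,d2w(p,X))+.4)*4;cv2.circle(im,(int(u[0]),int(u[1])),3,(255,0,255),-1)
    a.append(im[4*y:4*y+560,4*x:4*x+400]); cv2.imwrite(f"pics/{n}_end.png",f["pixels"])
cv2.imwrite("pics/a11.png",cv2.hconcat(a))
E
```

```text
clock: 16.65
position: [0.4877, 0.0691, 0.2482]
tool_rot: [3.141, 0.0, 1.997]
force: [0.6, -0.3, -0.1]
grip_width: -0.0002
clock: 17.52
position: [0.4309, 0.1943, 0.2518]
tool_rot: [3.141, 0.0, 1.998]
force: [-0.1, -1.1, 0.0]
grip_width: 0.0
t 17.525 dock 0.0089 0.3624 0.2518 rot [3.1412e+00 2.0000e-04 1.9979e+00] yawerr 1.5721 F [-0.1 -1.1  0. ] q [ 0.13  0.35 -0.84  1.93  0.31  0.99 -0.43] 3.279434845512305e-05
```

View pics/a11.png

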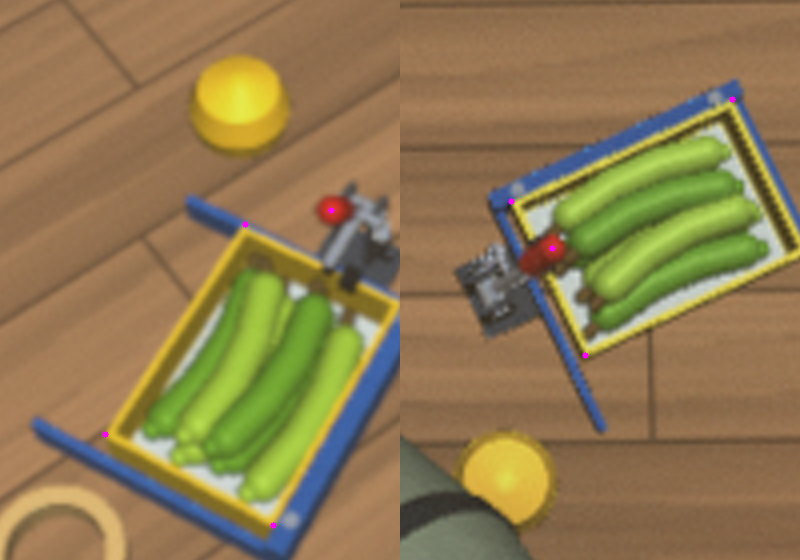

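View pics/scene_end.png

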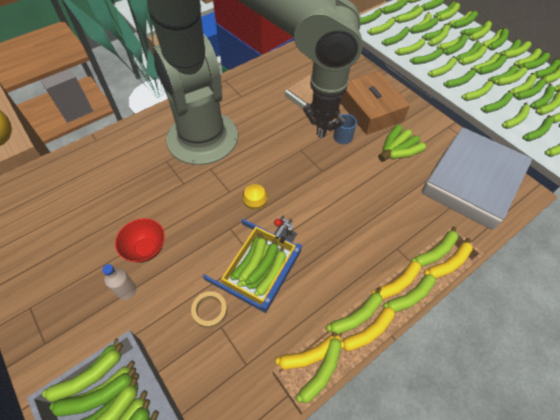

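The predicted home corners and the shut-knob point fall on the picture. Nothing else has moved, and the gripper is in free air. Handing in.

```bash
python3 -c "
from workcell import bot
print(bot.job_done())"
```

```text
the job is handed in; nothing more can be done
None
```

I pushed the tray home along its guides and flipped the toggle lever shut. The job was handed in at about 17.5 s on the robot's clock, and no verdict was reported.

- **Tray:** I pushed it with two open fingertips, low on the front wall. It slid about 74 mm and stopped hard on the back stop. I let the force rise to about 25 N horizontally, with no further travel.
- **First try at the lever failed:** The knob caught under the wide side of the fingers and the wrist read about 30 N upward. I backed off before the lever reached its centre, and it sprang back open. I could not tell whether the gripper's body took that force, but it is below the 40 N limit.
- **Second try at the lever:** I turned the tool 90° to push with the slim side, and the lever snapped over with about 2–3 N.
- **Last checks:** In both cameras the tray's rim and the knob matched the predicted home and shut positions to about 1–2 mm. I saw no sign that the mango, tape, bowl, spray, mug or banana hand had moved. The gripper was in free air, with the force reading about zero. I could not see the rubber foot clearly in front of the ear; I inferred it from the lever sitting fully shut and the tray being home.

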